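# Slide the cell packs into the charging rack and shut its gate

### The arm

A 6-joint arm with a two-finger parallel gripper is mounted at the origin on the work surface; the furniture and walls round the work are solid. World frame = base frame: x ahead of the robot, y to its left, z up, the work surface at z = 0. Lengths are in m, angles in rad, forces in N, time in s.
With the tool pointing down it reaches from about 0.275 to 0.725 m from the base axis. Payload 15.9 kg.
Tool frame: the origin (TCP) lies on the centre line of the jaws, within the pads' length; the fingertips stand 19 mm ahead of it and the grasp point (between the pads) is the TCP (bot.tip_extent is the z of the fingertips in the tool frame, in m); z points along the fingers, y is the line along which they close (so a half turn about z gives the same grasp; the last joint's range is limited). The gripper opens to 85 mm and grips with 20 to 120 N. Pads are 22 mm wide; open, the fingers measure 114 mm over their backs; the gripper's body (76 mm by 85 mm) begins 54 mm behind the grasp point. The pads swing forward as they close: fully open they stand 13 mm farther back than shut.
Start: joints at [-1.17, 0.213, -0.034, 1.323, 0, 1.571], TCP at [0.195, -0.46, 0.25] pointing down, gripper open.
Joint ranges: [-2.98, 2.98], [-0.74, 1.72], [-1.14, 1.35], [-2.1, 2.04], [-1.57, 1.44], [-3.14, 3.14]. Speed limits (rad/s): [1.89, 1.89, 2.39, 2.57, 3.14, 3.14].

### API

Orientations are given as [roll, pitch, yaw] about the fixed x, y, z axes, in that order (R = Rz(yaw) Ry(pitch) Rx(roll)).
In Python, from cell import bot, camera gives the robot as it stands. The module is installed in compiled form; this text tells all that it offers.
- The arm moves only by the tool servo_tool, never from a script. Its argument "targets" is a list of rows, each a list of 3 entries, a list of its own where there are three numbers: the shift along the tool's x, y, z in m, then the turn, a rotation vector about the tool's x, y, z in rad, then the closure, from 0 (fully open) to 1 (shut). In form: [[[dx, dy, dz], [rx, ry, rz], claw], ...]. A call has 1 to 20 rows; each row is the pose to reach, as a shift and turn from the pose commanded when the call began, along the tool's axes at that moment; what a row does not reach only later rows make up. A row lasts 1/8 s, in which the tool goes at most 62.5 mm and 10.7 degrees, less where a joint would pass 70% of its speed; a pose out of reach is approached as far as the arm can. A call with a gripper value outside its range is refused whole. The fingers move at their own pace and stop on an object; "force" is the grip in N (left out, the last holds). Time passes only in rows, so rows that repeat a pose let the fingers close. It gives the time, the measured TCP pose, the force, the opening and the grip force at its end, in the units of the state.
- bot.get_state(): the state, without advancing time (a new reading comes with each control period).
- camera(name): name is "scene" or "side" or "wrist"; returns a dict with "img" (480x640x3 uint8, red, green, blue), "z_map" (480x640 float32, m along the optical axis (not along the pixel's ray), 0 where there is no reading), "K" (3x3 intrinsics, pixels), "eye" and "rotation" of the camera in the world; the wrist camera has in their place "hand_eye" (4x4, takes a point from camera to tool coordinates, whose origin is the TCP and whose axes are the flange's). Camera axes: x right, y down, z forward; pixel columns grow to the right and rows downward; lengths in m; the calibration is good to about 2 mm. The wrist camera is an equidistant fisheye: a pixel r from the principal point sees the ray r / f radians off the axis. A picture is of the moment at which its call begins: read the wrist's pose just before it.
- bot.job_done(): hands the job in; it is judged then, once.
The state is a dict: "t": time; "joint_positions": joint angles; "qd": joint speeds; "joint_torque": joint torques, N m; "eef_pos": TCP position; "orientation": TCP orientation; "ft_force": force on the tool from outside, world axes, zero at the start; "wrist_torque": the same for the moment, N m; "grip_width": finger opening in m; "finger_force": force on a finger pad.
Only numpy, scipy, OpenCV 4.12 (cv2) and the standard library are available. Lean on these libraries where they do the work, as an engineer would, in place of code of your own. Each camera call takes 0.05 s, during which the arm holds its last target. There are 200 camera calls.

### The job

Slide the two loose cell packs standing on the bench into the two empty bays of the charging rack, one to a bay, keeping them upright and on the bench: push them along, do not lift them off it. When both are home, swing the rack's gate fully shut across the bays and let go. The pack already in the rack stays in its bay, and the white pot and the solder reel standing near stay where they are.

Things in the scene. Friction and masses are not known exactly. Their poses are not given: they have to be found in the camera images.
- cell_rack: fixed grey rack, 162 mm wide (y), walls 36 mm high, 6 mm thick. Three bays centred at y = -52, 0, +52 mm, each 46 mm wide, 38 mm deep, open on top and at the front (-x); no floor or sill, the bench is the floor. Origin on the bench: mouths at x = -22 mm, inner face of back wall at x = +16 mm; +x points into the bays
- pad_1: thin flat black disc, 30 mm diameter, on the bench in one of the two empty bays; origin at its centre, which is the middle of the bay (x = -4 mm in the rack's frame); axes parallel to the rack's. It offers no step.
- pad_2: the same in the other empty bay
- cell_a: cylindrical battery pack in a printed sleeve, 33 mm diameter, 54 mm tall to the sleeve's top (57 with terminal), about 90 g, standing upright on the bench; origin at the centre of its underside, z up. Loose, in front of the rack, on the +y side of cell_b.
- cell_b: cylindrical battery pack in a printed sleeve, 33 mm diameter, 54 mm tall to the sleeve's top (57 with terminal), about 90 g, standing upright on the bench; origin at the centre of its underside, z up. Loose, in front of the rack.
- cell_c: cylindrical battery pack in a printed sleeve, 33 mm diameter, 54 mm tall to the sleeve's top (57 with terminal), about 90 g, standing upright on the bench; origin at the centre of its underside, z up. This one already stands in one of the three bays.
- gate (a joint): angle of the rack's gate (rad): 0 shut, across the mouths of all bays; 1.65 to 1.8 at the start, sticking out towards the robot; limits 0 and 2.1. Vertical hinge at the rack's front right (-y) corner; seen from above it turns clockwise to shut. Slight friction (0.03 N m): stays where left, under 1 N moves it. It turns clear above the bench and does not latch
- gate_hinge (a point): hinge axis at the gate bar's middle height (22 mm); x = -26.5, y = -87 mm in the rack's frame. At gate angle q the bar points from here along (-sin q, cos q) in the rack's x, y. Bar: flat steel, 5 mm thick, 16 mm high (underside 14 mm above the bench), 178 mm long. Shut, its inner face lies 2 mm in front of the mouths
- gate_end (a point): point on the bar's centre line close to its free end, 172 mm from the hinge; the bar ends in a small dark tab 35 mm high above the bench
- pot: small white pot with a lid, 39 mm diameter, 38 mm tall, a bystander left of the cells; origin at the centre of its underside
- reel: reel of solder, 58 mm diameter, 36 mm tall, a bystander at the left, in front of the 160 mm tall power supply (fixed; keep the gripper clear of it); origin at the centre of its underside

How it is judged:
On the way, in this order (a step that is already met when the one before it is completed fails the run):
1. both loose cell packs stand in the two empty bays, one in each (((horizontal distance between cell_a and pad_1 below 0.01 m and horizontal distance between cell_b and pad_2 below 0.01 m) or (horizontal distance between cell_a and pad_2 below 0.01 m and horizontal distance between cell_b and pad_1 below 0.01 m))), for 0.2 s.
2. the gate is shut (value of joint gate below 0.08 rad), for 0.2 s.
At the end, for the whole second after the job is handed in: Each empty bay holds one of the two packs, upright (within 0.1 rad) and at rest, its centre within 10 mm of the bay's middle; the third pack is within 12 mm of where it stood; the gate is shut to within 0.08 rad (((horizontal distance between cell_a and pad_1 below 0.01 m and horizontal distance between cell_b and pad_2 below 0.01 m) or (horizontal distance between cell_a and pad_2 below 0.01 m and horizontal distance between cell_b and pad_1 below 0.01 m)) and value of joint gate below 0.08 rad and distance of cell_c from where it was at the start of the episode below 0.012 m and angle between each of cell_a, cell_b, cell_c's own z axis and vertical below 0.1 rad and linear speed of each of cell_a, cell_b, cell_c below 0.02 m/s); the robot touches nothing.
It fails at once if a cell pack is lifted more than 12 mm off the bench (height (world z) of any of cell_a, cell_b, cell_c above 0.012 m).
It fails at once if a cell pack is tipped by more than 0.5 rad (angle between any of cell_a, cell_b, cell_c's own z axis and vertical above 0.5 rad).
It fails at once if the pot or the reel is moved by more than 25 mm (distance of any of pot, reel from where it was at the start of the episode above 0.025 m).
It also fails if it takes over 67 s, if anything falls off the work surface, if the arm or the gripper's body presses on something with over 40 N, if the wrist force passes 120 N, or if a joint passes its speed limit or range.

## Working session

There is one attempt and no reset: what is moved stays moved. The work goes in short steps, Python scripts to look and compute and a tool call to move; the robot and the scene stay as the last step left them, time stands still between calls to the robot, and variables do not carry over. Pictures are saved under pics/ and viewed, at most 10 in all, crops included, and the job is handed in when it is done.

Besides the shell and the picture viewer there is one more tool, called after "Request:" in YAML: its name, and indented under it one key for each argument. servo_tool: Moves the arm, as the interface text tells. Its arguments: {"type":"object","properties":{"targets":{"type":"array"},"force":{"type":"number"}},"required":["targets"]}

```bash
mkdir -p pics; cat > h.py <<'E'
import numpy as np, cv2
from cell import bot, camera
def cloud(c):
    K=np.array(c["K"]);z=c["z_map"];v,u=np.mgrid[:480,:640]
    P=np.stack([(u-K[0,2])/K[0,0]*z,(v-K[1,2])/K[1,1]*z,z],-1)
    W=P@np.array(c["rotation"]).T+np.array(c["eye"]); W[z==0]=np.nan
    return W
E
python3 - <<'E'
from h import *
s=bot.get_state();print(s)
for n in("scene","side"):
    c=camera(n);cv2.imwrite(f"pics/{n}.png",c["img"][...,::-1]);np.savez(f"{n}.npz",**{k:c[k] for k in("img","z_map","K","eye","rotation")})
    print(n,c["eye"],c["rotation"])
E
```

```text
{'t': 0.0, 'joint_positions': array([-1.17000862e+00,  2.13324534e-01, -3.50619134e-02,  1.32354828e+00,
        2.42471532e-05,  1.57079136e+00]), 'qd': array([1.96616313e-03, 1.21001694e-03, 8.95382926e-05, 4.11335673e-04,
       6.17006049e-04, 5.23448747e-04]), 'joint_torque': array([-5.74946782e-03, -6.86139178e+01,  4.87132287e+01,  1.71367556e-02,
       -3.65170708e-04, -1.64176828e-05]), 'eef_pos': array([ 0.19494473, -0.46005849,  0.24983086]), 'orientation': array([-3.14045425e+00, -2.42527943e-05,  4.00792647e-01]), 'ft_force': array([-0.4546551 , -0.05879806,  0.96002086]), 'wrist_torque': array([-0.01750556,  0.03017444,  0.02235792]), 'finger_force': 0.0, 'grip_width': 0.08567594875952729}
scene [0.05901362 0.6475339  0.60144392] [-2.25338058e+00 -2.27700806e-03 -2.40329552e+00]
side [0.38270677 0.87076367 0.54602173] [-2.15961839 -0.0197062  -2.93147371]
```

View pics/scene.png

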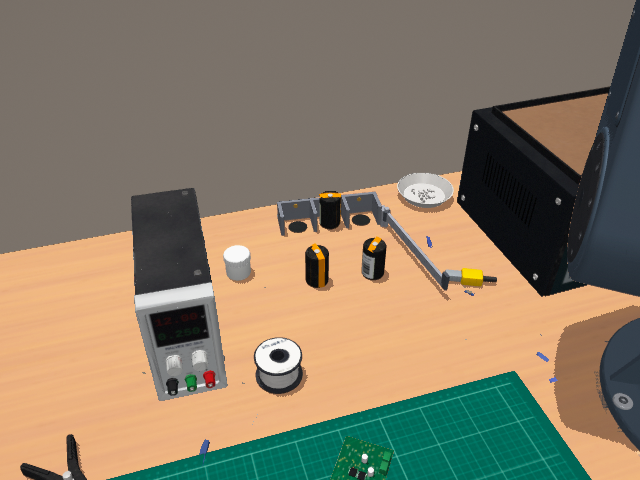

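View pics/side.png

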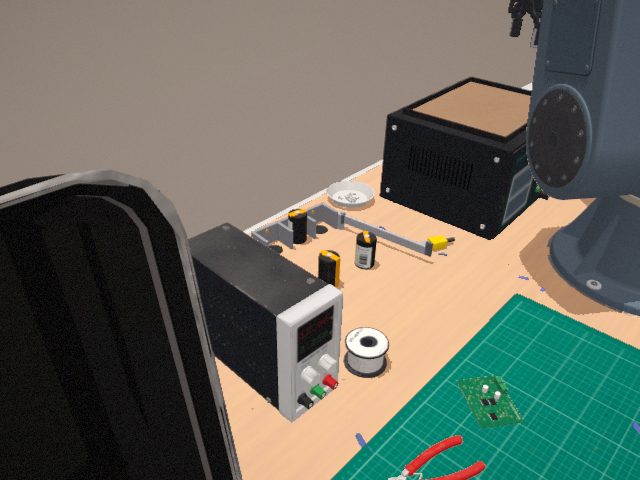

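The scene image shows the middle bay taken, with free pads at (298,227) and (361,220). Loose cells are at (317,265) and (373,258), the pot is at (237,263) and the reel at (278,365). The gate runs from (385,212) to (446,285).

```bash
cat > h.py <<'E'
import numpy as np, cv2
from scipy.spatial.transform import Rotation as Rn
from scipy.optimize import least_squares
from cell import bot, camera
def cloud(c):
    K=np.array(c["K"]);z=c["z_map"];v,u=np.mgrid[:480,:640]
    P=np.stack([(u-K[0,2])/K[0,0]*z,(v-K[1,2])/K[1,1]*z,z],-1)
    W=P@Rn.from_euler("xyz",c["rotation"]).as_matrix().T+np.array(c["eye"]); W[z==0]=np.nan
    return W
def cyl(W,box,r,zlo,zhi):
    u0,v0,u1,v1=box;p=W[v0:v1,u0:u1].reshape(-1,3);p=p[(p[:,2]>zlo)&(p[:,2]<zhi)]
    f=lambda c:np.hypot(p[:,0]-c[0],p[:,1]-c[1])-r
    m=p.mean(0)[:2]; o=least_squares(f,m,loss="soft_l1",f_scale=.001)
    return o.x.round(4),len(p),np.abs(f(o.x)).mean().round(4),p[:,2].max().round(4)
E
python3 - <<'E'
from h import *
c=dict(np.load("scene.npz"));W=cloud(c)
d=W[[330,300,400],[350,250,230]];print(d)
# eye-direction: side surface fits
for n,b,r,zl,zh in(("a",(300,240,335,292),.0165,.008,.045),("b",(358,233,392,284),.0165,.008,.045),("c",(318,188,343,230),.0165,.008,.045),("pot",(220,243,256,284),.0195,.008,.025),("reel",(250,335,306,395),.029,.028,.04)):
    print(n,*cyl(W,b,r,zl,zh))
s=dict(np.load("side.npz"));Ws=cloud(s)
for n,b in(("a",(315,245,345,292)),("b",(353,228,380,272)),("c",(287,205,309,246))):
    print("side",n,*cyl(Ws,b,.0165,.008,.045))
g=W[:, :].reshape(-1,3);I=c["img"].reshape(-1,3)
u,v=np.meshgrid(np.arange(640),np.arange(480));u=u.ravel();v=v.ravel()
m=(u>383)&(u<455)&(v>200)&(v<295)&(g[:,2]>.026)&(g[:,2]<.034)
print("gate top",m.sum());p=g[m];i=np.argsort(p[:,0]);print(p[i][::max(1,len(i)//12)].round(4))
m=(u>270)&(u<390)&(v>190)&(v<235)&(g[:,2]>.0345)&(g[:,2]<.040)
p=g[m];print("rack top",m.sum(),p.min(0),p.max(0),cv2.minAreaRect(p[:,:2].astype(np.float32)*1000))
for n,(a0,b0,a1,b1) in(("padL",(286,219,310,234)),("padR",(350,213,372,227))):
    I2=c["img"][b0:b1,a0:a1].max(-1);w=W[b0:b1,a0:a1];k=(I2<60)&(w[...,2]<.006);q=w[k];print(n,k.sum(),q.min(0),q.max(0),q.mean(0))
img=c["img"][180:300,200:500][:,:,::-1];cv2.imwrite("pics/crop.png",cv2.resize(img,(780,312),interpolation=cv2.INTER_CUBIC))
E
```

```text
[[ 3.99085870e-01  2.10103396e-01  2.84069386e-04]
 [ 5.39857285e-01  2.59096579e-01 -2.49806621e-03]
 [ 4.32803423e-01  3.89865515e-01 -8.01242279e-04]]
a [0.4972 0.1678] 468 0.0008 0.045
b [0.4486 0.1009] 454 0.0007 0.045
c [0.574  0.0537] 467 0.002 0.045
pot [0.5947 0.2318] 212 0.0008 0.0247
reel [0.418  0.3237] 1430 0.0089 0.0387
side a [0.4973 0.1666] 380 0.0008 0.0447
side b [0.4489 0.0989] 476 0.0124 0.0448
side c [0.5749 0.0537] 456 0.0054 0.0449
gate top 367
[[3.411e-01 7.500e-02 3.010e-02]
 [3.515e-01 7.170e-02 3.070e-02]
 [3.649e-01 6.320e-02 2.800e-02]
 [3.777e-01 5.700e-02 2.940e-02]
 [3.922e-01 4.800e-02 2.830e-02]
 [4.064e-01 4.260e-02 2.820e-02]
 [4.193e-01 3.890e-02 2.630e-02]
 [4.327e-01 9.660e-02 3.010e-02]
 [4.455e-01 2.810e-02 2.830e-02]
 [4.620e-01 1.830e-02 2.730e-02]
 [4.783e-01 1.180e-02 2.870e-02]
 [4.966e-01 4.000e-04 2.860e-02]
 [5.048e-01 3.200e-03 3.390e-02]]
rack top 318 [ 0.50008546 -0.02079642  0.03450407] [0.63815225 0.12924733 0.03980715] ((572.9655151367188, 49.20977020263672), (172.678955078125, 52.61345672607422), 49.53777313232422)
padL 148 [ 0.58982785  0.08029704 -0.00370265] [0.62045102 0.10882798 0.00267096] [ 6.05239920e-01  9.54156215e-02 -4.68763035e-04]
padR 143 [ 0.52870871 -0.0029867  -0.00423439] [0.55858641 0.02571755 0.00196145] [ 0.54271474  0.01275563 -0.00072408]
```

View pics/crop.png

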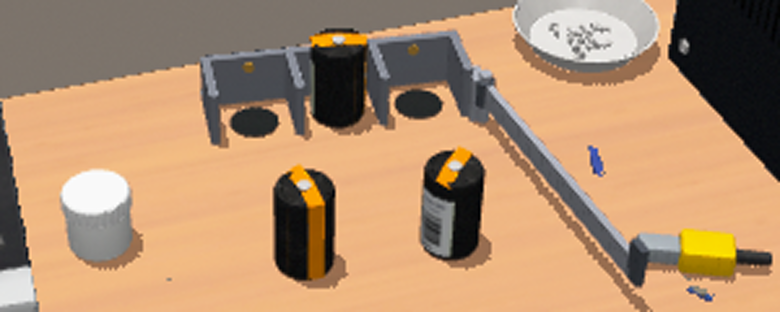

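Cells, pads and gate agree with the given geometry: pads 104 mm apart, c midway between them. I'll grip each pack near its top, with the fingertips above the 36 mm walls, and slide it along the bench.

```bash
cat >> h.py <<'E'
padL=np.array([.6052,.0954]);padR=np.array([.5427,.0128])
ey=(padL-padR)/np.linalg.norm(padL-padR);ex=np.array([ey[1],-ey[0]])
psi=np.arctan2(ey[1],ey[0]);O=(padL+padR)/2+.004*ex
def R2W(x,y): return O+x*ex+y*ey
def W2R(p): p=np.array(p)[:2]-O; return np.array([p@ex,p@ey])
def shift(xy,z,yaw=None):
    s=bot.get_state();R=Rn.from_euler("xyz",s["orientation"])
    T=Rn.from_euler("xyz",[np.pi,0,psi if yaw is None else yaw])
    print("t",s["t"],"at",s["eef_pos"].round(4),"rack",W2R(s["eef_pos"]).round(4),"grip",s["grip_width"],"shift",R.inv().apply(np.array([*xy,z])-s["eef_pos"]).round(4),"turn",(R.inv()*T).as_rotvec().round(4))
E
python3 - <<'E'
from h import *
W=cloud(dict(np.load("scene.npz")));p=W.reshape(-1,3)
print("psi",psi,"O",O,[ (n,W2R(q).round(4)) for n,q in(("a",(.4972,.1674)),("b",(.4487,.1005)),("c",(.574,.0537)),("pot",(.5947,.2318)),("end",(.345,.074)))],"tip",bot.tip_extent)
k=(p[:,1]<.0)&(p[:,1]>-.5)&(p[:,2]>.03)&(p[:,0]>.1)&(p[:,0]<.8)
for x in np.arange(.1,.8,.1):
    q=p[k&(abs(p[:,0]-x-.05)<.05)]; print(x,len(q), q.max(0) if len(q) else "")
v=p[(p[:,2]>.1)&(p[:,1]>.1)&(p[:,0]<.9)];print("psu",np.percentile(v,[1,99],0))
shift((.4487,.1005),.16)
E
```

```text
psi 0.923047319242691 O [0.57713978 0.05168643] [('a', array([-0.1336,  0.044 ])), ('b', array([-0.1319, -0.0386])), ('c', array([-0.0037, -0.0003])), ('pot', array([-0.0947,  0.1542])), ('end', array([-0.1986, -0.1223]))] tip 0.019
0.1 0 
0.2 6359 [ 2.99985354e-01 -1.15015095e-04  4.07685216e-01]
0.30000000000000004 9380 [ 0.39998328 -0.03966642  0.19107962]
0.4 2349 [ 0.49965178 -0.00081356  0.19008484]
0.5 8020 [ 5.99984825e-01 -1.11526999e-04  2.49233441e-01]
0.6 11840 [ 0.69998767 -0.17708836  0.26827129]
0.7000000000000001 14833 [ 0.79999034 -0.00316491  0.28645514]
psu [[0.12569542 0.10193563 0.10367699]
 [0.89836868 0.44506106 0.38097758]]
t 0.1 at [ 0.195  -0.4601  0.2499] rack [ 0.0041 -0.6388] grip 0.08521213910854097 shift [ 0.4524 -0.4171  0.0903] turn [-9.000e-04 -3.000e-04 -5.223e-01]
```

Request:
servo_tool:
  targets:
    - [[0.03,-0.03,-0.02],[0,0,0],0.4]
    - [[0.452,-0.417,-0.02],[0,0,-0.522],0.4]
    - [[0.452,-0.417,-0.02],[0,0,-0.522],0.4]
    - [[0.452,-0.417,-0.02],[0,0,-0.522],0.4]
    - [[0.452,-0.417,-0.02],[0,0,-0.522],0.4]
    - [[0.452,-0.417,-0.02],[0,0,-0.522],0.4]
    - [[0.452,-0.417,-0.02],[0,0,-0.522],0.4]
    - [[0.452,-0.417,-0.02],[0,0,-0.522],0.4]
    - [[0.452,-0.417,-0.02],[0,0,-0.522],0.4]
    - [[0.452,-0.417,-0.02],[0,0,-0.522],0.4]
    - [[0.452,-0.417,-0.02],[0,0,-0.522],0.4]
    - [[0.452,-0.417,-0.02],[0,0,-0.522],0.4]
    - [[0.452,-0.417,0.09],[0,0,-0.522],0.4]
    - [[0.452,-0.417,0.09],[0,0,-0.522],0.4]
    - [[0.452,-0.417,0.09],[0,0,-0.522],0.4]

```text
t: 1.98
eef_pos: [0.4461, 0.0981, 0.1584]
orientation: [-3.138, 0.004, 0.921]
ft_force: [-1.0, -0.4, 0.8]
grip_width: 0.0511
finger_force: 0.0
```

```bash
python3 - <<'E'
from h import *
shift((.4487,.1005),.062)
c=camera("wrist");cv2.imwrite("pics/w1.png",c["img"][...,::-1])
c=camera("side");W=cloud(c)
p=W.reshape(-1,3);p=p[(abs(p[:,0]-.4487)<.08)&(abs(p[:,1]-.1005)<.08)&(p[:,2]>.08)]
print("lowest fingers z",np.percentile(p[:,2],[0,1,3]))
E
```

```text
t 1.975 at [0.4461 0.0981 0.1584] rack [-0.1325 -0.0421] grip 0.0511066955083318 shift [0.0039 0.0009 0.0964] turn [-0.0033  0.0042 -0.0021]
lowest fingers z [0.14405522 0.15369207 0.16652748]
```

View pics/w1.png

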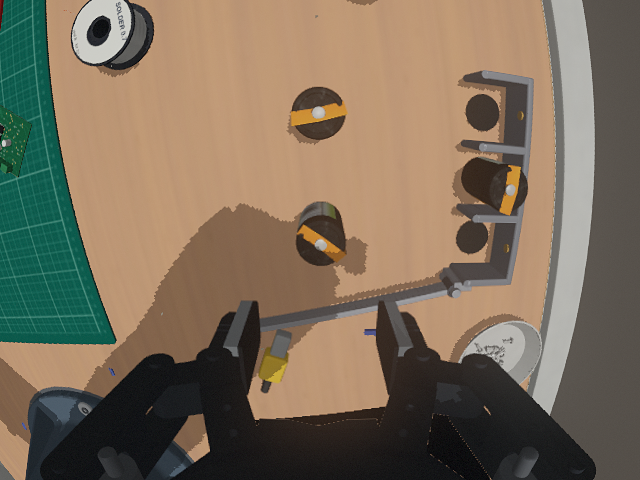

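Wrist view: b's terminal at (320,243) lies midway between the fingers (245 and 395 px). a is at (319,112), with the free pads at (482,112) and (472,237). Descending.

Request:
servo_tool:
  targets:
    - [[0.004,0.001,0.05],[-0.003,0.004,-0.002],0.4]
    - [[0.004,0.001,0.085],[-0.003,0.004,-0.002],0.4]
    - [[0.004,0.001,0.098],[-0.003,0.004,-0.002],0.4]
    - [[0.004,0.001,0.098],[-0.003,0.004,-0.002],0.4]
    - [[0.004,0.001,0.098],[-0.003,0.004,-0.002],0.4]
    - [[0.004,0.001,0.098],[-0.003,0.004,-0.002],0.5]
    - [[0.004,0.001,0.098],[-0.003,0.004,-0.002],0.6]
    - [[0.004,0.001,0.098],[-0.003,0.004,-0.002],0.7]
    - [[0.004,0.001,0.098],[-0.003,0.004,-0.002],0.7]
    - [[0.004,0.001,0.098],[-0.003,0.004,-0.002],0.7]
    - [[0.004,0.001,0.098],[-0.003,0.004,-0.002],0.7]
  force: 20

```text
t: 3.45
eef_pos: [0.4521, 0.1027, 0.0629]
orientation: [3.138, -0.005, 0.925]
ft_force: [-1.2, -0.2, 8.0]
grip_width: 0.0319
finger_force: 19.2
```

```bash
python3 - <<'E'
from h import *
shift(padR,.06)
c=camera("wrist");cv2.imwrite("pics/w2.png",c["img"][...,::-1])
W=cloud(camera("side"));print(cyl(W,(353,240,380,274),.0165,.008,.035))
E
```

```text
t 3.45 at [0.4521 0.1027 0.0629] rack [-0.1305 -0.0347] grip 0.031856830919458755 shift [-0.0173  0.1264  0.0033] turn [ 0.0035 -0.0048  0.0019]
(array([0.4492, 0.0996]), 271, np.float64(0.0008), np.float64(0.035))
```

View pics/w2.png

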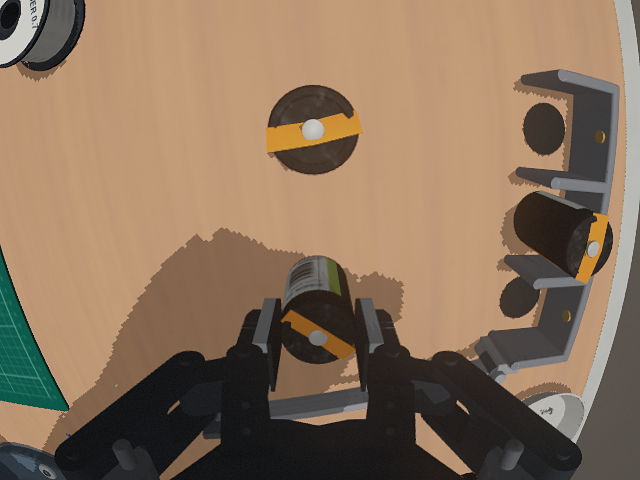

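The wrist view shows b (318,337) gripped between the pads and upright, 4 mm off the pads' centre. Sliding it into the right bay.

Request:
servo_tool:
  targets:
    - [[0,0,-0.001],[0,0,0],0.7]
    - [[-0.003,0.006,-0.001],[0,0,0],0.7]
    - [[-0.007,0.018,-0.001],[0,0,0],0.7]
    - [[-0.011,0.03,-0.001],[0,0,0],0.7]
    - [[-0.013,0.044,-0.001],[0,0,0],0.7]
    - [[-0.013,0.058,-0.001],[0,0,0],0.7]
    - [[-0.013,0.07,-0.001],[0,0,0],0.7]
    - [[-0.013,0.08,-0.001],[0,0,0],0.7]
    - [[-0.013,0.08,-0.001],[0,0,0],0.7]
    - [[-0.013,0.08,-0.001],[0,0,0],0.7]

```text
t: 4.8
eef_pos: [0.5075, 0.0441, 0.0634]
orientation: [3.139, -0.004, 0.925]
ft_force: [-0.1, -0.9, -1.0]
grip_width: 0.0319
finger_force: 20.0
```

```bash
python3 - <<'E'
from h import *
shift(padR,.06)
c=camera("scene");W=cloud(c);cv2.imwrite("pics/s2.png",cv2.resize(c["img"][170:290,250:410][...,::-1],None,fx=4,fy=4))
w=W.reshape(-1,3)
t=np.array([W2R(p) for p in w]);k=(t[:,0]>-.085)&(t[:,0]<-.02)&(abs(t[:,1]+.045)<.03)&(w[:,2]>.006)&(w[:,2]<.033)
p=t[k];f=lambda c:np.hypot(p[:,0]-c[0],p[:,1]-c[1])-.0165
o=least_squares(f,[-.05,-.05],loss="soft_l1",f_scale=.001);print("b rack",o.x,k.sum(),abs(f(o.x)).mean(),w[k].min(0)[2])
E
```

```text
t 4.8 at [0.5075 0.0441 0.0634] rack [-0.051 -0.048] grip 0.0319185643181574 shift [-0.0039  0.0469  0.0035] turn [ 0.0026 -0.0038  0.0018]
b rack [-0.05222363 -0.05110392] 346 0.0036563199971741973 0.006032393311359963
```

View pics/s2.png

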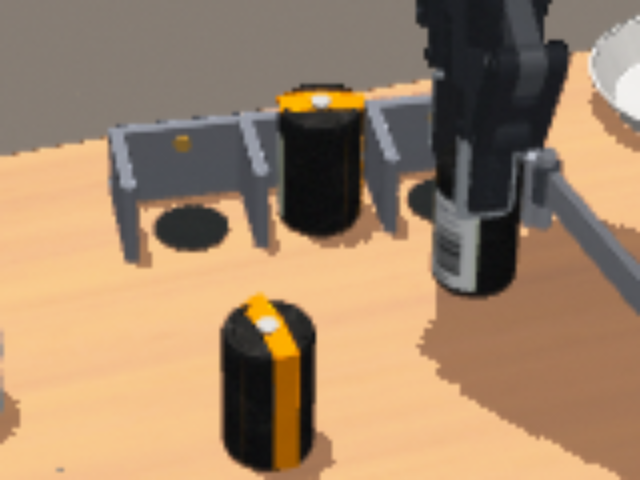

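b is upright, in line with the right bay and with the fingers above wall height. Pushing on into the bay, releasing and rising.

Request:
servo_tool:
  targets:
    - [[0,0.012,0],[0,0,0],0.7]
    - [[0,0.024,0],[0,0,0],0.7]
    - [[0,0.036,0],[0,0,0],0.7]
    - [[0,0.044,0],[0,0,0],0.7]
    - [[0,0.048,0],[0,0,0],0.7]
    - [[0,0.048,0],[0,0,0],0.7]
    - [[0,0.048,0],[0,0,0],0.7]

```text
t: 5.72
eef_pos: [0.5459, 0.0152, 0.0636]
orientation: [3.139, -0.004, 0.925]
ft_force: [1.1, 0.9, -1.0]
grip_width: 0.0316
finger_force: 20.0
```

```bash
cat >> h.py <<'E'
def find(guess,zlo=.006,zhi=.035,names=("scene",)):
    for n in names:
        w=cloud(camera(n)).reshape(-1,3);t=np.stack([(w[:,:2]-O)@ex,(w[:,:2]-O)@ey],1)
        k=(np.hypot(*(t-guess).T)<.0215)&(w[:,2]>zlo)&(w[:,2]<zhi);p=t[k]
        f=lambda c:np.hypot(p[:,0]-c[0],p[:,1]-c[1])-.0165
        o=least_squares(f,guess,loss="soft_l1",f_scale=.001);print(n,"rack",o.x.round(4),k.sum(),abs(f(o.x)).mean().round(4))
E
python3 - <<'E'
from h import *
shift(padR,.06);print(bot.get_state()["ft_force"])
find([-.004,-.052],names=("scene","side"))
E
```

```text
t 5.725 at [0.5459 0.0152 0.0636] rack [-0.0029 -0.0479] grip 0.03157544720537866 shift [-0.0039 -0.0011  0.0036] turn [ 0.0028 -0.0039  0.0019]
[ 1.05606196  0.92498599 -0.96088367]
scene rack [-0.0044 -0.0517] 308 0.0009
side rack [-0.0035 -0.0522] 201 0.0011
```

Request:
servo_tool:
  targets:
    - [[0,0,0],[0,0,0],0.6]
    - [[0,0,0],[0,0,0],0.5]
    - [[0,0,0],[0,0,0],0.4]
    - [[0,0,0],[0,0,0],0.4]
    - [[0,0,-0.03],[0,0,0],0.4]
    - [[0,0,-0.065],[0,0,0],0.4]
    - [[0,0,-0.065],[0,0,0],0.4]
    - [[0.045,-0.06,-0.065],[0,0,0],0.4]
    - [[0.0915,-0.131,-0.065],[0,0,0],0.4]
    - [[0.0915,-0.131,-0.065],[0,0,0],0.4]
    - [[0.0915,-0.131,-0.065],[0,0,0],0.4]
    - [[0.0915,-0.131,-0.065],[0,0,0],0.4]
    - [[0.0915,-0.131,-0.065],[0,0,0],0.4]

```text
t: 7.45
eef_pos: [0.4966, 0.1661, 0.1284]
orientation: [3.139, -0.004, 0.924]
ft_force: [0.3, 0.3, 0.0]
grip_width: 0.0514
finger_force: 0.0
```

```bash
python3 - <<'E'
from h import *
shift(R2W(-.1336,.044),.064)
find([-.004,-.052]);find([-.1336,.044],zhi=.045,names=("scene","side"))
E
```

```text
t 7.45 at [0.4966 0.1661 0.1284] rack [-0.1333  0.0426] grip 0.05144391941476961 shift [ 0.0012 -0.0005  0.0644] turn [ 0.0029 -0.0037  0.0006]
scene rack [-0.0049 -0.0517] 307 0.0009
scene rack [-0.1339  0.0443] 485 0.0008
side rack [-0.1329  0.0436] 385 0.0009
```

b stayed home. Now gripping a.

Request:
servo_tool:
  targets:
    - [[0.001,0,0.03],[0,0,0],0.4]
    - [[0.001,0,0.055],[0,0,0],0.4]
    - [[0.001,0,0.065],[0,0,0],0.4]
    - [[0.001,0,0.065],[0,0,0],0.4]
    - [[0.001,0,0.065],[0,0,0],0.4]
    - [[0.001,0,0.065],[0,0,0],0.5]
    - [[0.001,0,0.065],[0,0,0],0.6]
    - [[0.001,0,0.065],[0,0,0],0.7]
    - [[0.001,0,0.065],[0,0,0],0.7]
    - [[0.001,0,0.065],[0,0,0],0.7]
    - [[0.001,0,0.065],[0,0,0],0.7]
  force: 20

```text
t: 8.98
eef_pos: [0.4977, 0.1679, 0.0641]
orientation: [3.138, -0.005, 0.925]
ft_force: [0.5, 0.1, 7.1]
grip_width: 0.0314
finger_force: 19.6
```

```bash
python3 - <<'E'
from h import *
shift(padL,.064)
find([-.1336,.044],zhi=.038,names=("scene","side"))
E
```

```text
t 8.975 at [0.4977 0.1679 0.0641] rack [-0.1335  0.0447] grip 0.03137926941098943 shift [0.0068 0.1295 0.0006] turn [ 0.0036 -0.0049  0.0017]
scene rack [-0.1344  0.0443] 379 0.0008
side rack [-0.1334  0.0436] 302 0.0008
```

Needs dx = +0.130 and dy = +0.008.

Request:
servo_tool:
  targets:
    - [[0,0,-0.001],[0,0,0],0.7]
    - [[0.002,0.006,-0.001],[0,0,0],0.7]
    - [[0.005,0.018,-0.001],[0,0,0],0.7]
    - [[0.008,0.032,-0.001],[0,0,0],0.7]
    - [[0.008,0.046,-0.001],[0,0,0],0.7]
    - [[0.008,0.06,-0.001],[0,0,0],0.7]
    - [[0.008,0.072,-0.001],[0,0,0],0.7]
    - [[0.008,0.08,-0.001],[0,0,0],0.7]
    - [[0.008,0.08,-0.001],[0,0,0],0.7]

```text
t: 10.2
eef_pos: [0.5662, 0.1257, 0.0648]
orientation: [3.139, -0.004, 0.924]
ft_force: [0.5, -0.4, -0.8]
grip_width: 0.0323
finger_force: 19.9
```

```bash
python3 - <<'E'
from h import *
shift(padL,.064)
find([-.053,.052],zhi=.036,names=("scene","side"))
E
```

```text
t 10.2 at [0.5662 0.1257 0.0648] rack [-0.0534  0.0524] grip 0.03228268207429047 shift [-0.0007  0.0494  0.001 ] turn [ 0.003  -0.004   0.0013]
scene rack [-0.0542  0.0518] 311 0.0009
side rack [-0.0539  0.0513] 240 0.0009
```

Request:
servo_tool:
  targets:
    - [[0,0.012,0],[0,0,0],0.7]
    - [[0,0.024,0],[0,0,0],0.7]
    - [[0,0.036,0],[0,0,0],0.7]
    - [[0,0.046,0],[0,0,0],0.7]
    - [[0,0.05,0],[0,0,0],0.7]
    - [[0,0.05,0],[0,0,0],0.7]
    - [[0,0.05,0],[0,0,0],0.7]
    - [[0,0.05,0],[0,0,0],0.6]
    - [[0,0.05,0],[0,0,0],0.5]
    - [[0,0.05,0],[0,0,0],0.4]
    - [[0,0.05,0],[0,0,0],0.4]
    - [[0,0.05,-0.03],[0,0,0],0.4]
    - [[0,0.05,-0.065],[0,0,0],0.4]
    - [[0,0.05,-0.065],[0,0,0],0.4]
    - [[0,0.05,-0.065],[0,0,0],0.4]

```text
t: 12.18
eef_pos: [0.6054, 0.0958, 0.1296]
orientation: [3.139, -0.004, 0.925]
ft_force: [0.4, 0.1, -0.8]
grip_width: 0.0512
finger_force: 0.0
```

```bash
python3 - <<'E'
from h import *
find([-.004,.052],names=("scene","side"));find([-.004,-.052]);find([-.004,0])
c=camera("scene");W=cloud(c);w=W.reshape(-1,3);t=np.array([W2R(p) for p in w])
k=(t[:,0]>-.24)&(t[:,0]<-.04)&(t[:,1]<-.06)&(t[:,1]>-.16)&(w[:,2]>.016)&(w[:,2]<.05)
cv2.imwrite("pics/s3.png",c["img"][...,::-1])
d=t[k]-[-.0265,-.087];r=np.hypot(*d.T);q=np.arctan2(-d[:,0],d[:,1]);m=(r<.17)&(r>.06);print("q",np.median(q[m]),m.sum())
# obstacles near the gate's back side
k=(t[:,0]>-.3)&(t[:,0]<.0)&(t[:,1]<-.13)&(t[:,1]>-.3)&(w[:,2]>.006)
b=t[k];z=w[k,2]
for x in np.arange(-.3,0,.03):
    j=abs(b[:,0]-x-.015)<.015
    if j.any(): print(x.round(2),"ymax",np.percentile(b[j,1],99).round(3),"z",z[j].max().round(3), "ymax of tall", b[j&(z>.05),1].max() if (j&(z>.05)).any() else None)
p=R2W(-.0265-.12*np.sin(1.77),-.087+.12*np.cos(1.77)-.045);print(p,np.hypot(*p));shift(p,.15)
E
```

```text
scene rack [-0.0046  0.052 ] 308 0.0009
side rack [-0.0037  0.0514] 221 0.001
scene rack [-0.005  -0.0517] 300 0.0008
scene rack [-0.0041 -0.0001] 321 0.0008
q 1.7666653357845723 464
-0.24 ymax -0.248 z 0.188 ymax of tall -0.2454320633288919
-0.21 ymax -0.161 z 0.19 ymax of tall -0.2424094819376541
-0.18 ymax -0.142 z 0.191 ymax of tall -0.23733091581721116
-0.15 ymax -0.235 z 0.19 ymax of tall -0.23317942206163494
-0.12 ymax -0.23 z 0.191 ymax of tall -0.22922400676271854
-0.09 ymax -0.226 z 0.19 ymax of tall -0.2244227139827895
-0.06 ymax -0.222 z 0.19 ymax of tall -0.22089379504765366
-0.03 ymax -0.177 z 0.19 ymax of tall -0.2156734214840358
[0.36823018 0.01445235] 0.3685136861000577
t 12.425 at [0.6051 0.0958 0.1293] rack [-0.0043  0.052 ] grip 0.0511165669501819 shift [-0.2075 -0.1402 -0.0217] turn [ 0.0022 -0.0031  0.0017]
```

View pics/s3.png

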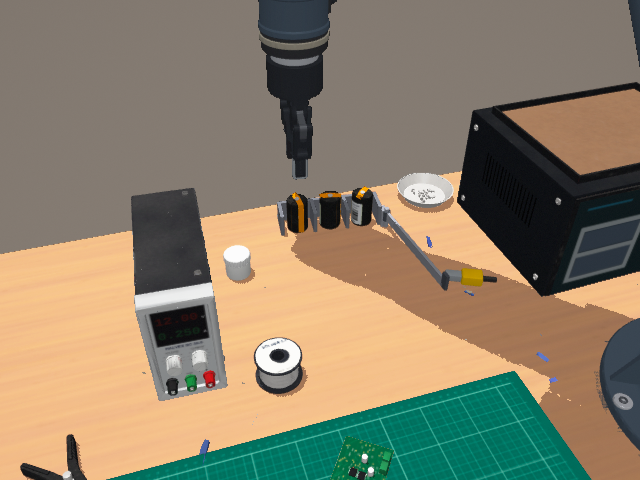

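Both packs are home, within about 1 mm of the bay middles, and c hasn't moved. The gate is at q≈1.77. The yellow plug lies clear, at rack x < -0.18. Next I go behind the bar, at about 90 mm from the hinge.

Request:
servo_tool:
  targets:
    - [[-0.05,-0.03,-0.01],[0,0,0],1]
    - [[-0.1,-0.06,-0.01],[0,0,0],1]
    - [[-0.15,-0.09,-0.01],[0,0,0],1]
    - [[-0.185,-0.111,-0.01],[0,0,0],1]
    - [[-0.185,-0.111,-0.01],[0,0,0],1]
    - [[-0.185,-0.111,-0.01],[0,0,0],1]
    - [[-0.185,-0.111,0.02],[0,0,0],1]
    - [[-0.185,-0.111,0.02],[0,0,0],1]
    - [[-0.185,-0.111,0.02],[0,0,0],1]

```text
t: 13.55
eef_pos: [0.4062, 0.0152, 0.1095]
orientation: [3.139, -0.004, 0.925]
ft_force: [0.8, -1.4, 0.5]
grip_width: 0.0003
finger_force: 0.0
```

```bash
python3 - <<'E'
from h import *
shift(R2W(-.115,-.133),.036)
c=camera("wrist");cv2.imwrite("pics/w3.png",c["img"][...,::-1])
c=camera("scene");cv2.imwrite("pics/s4.png",c["img"][...,::-1])
E
```

```text
t 13.55 at [0.4062 0.0152 0.1095] rack [-0.1143 -0.1323] grip 0.000279074625061994 shift [-0.001  -0.0009  0.0735] turn [ 0.0029 -0.004   0.0021]
```

View pics/s4.png

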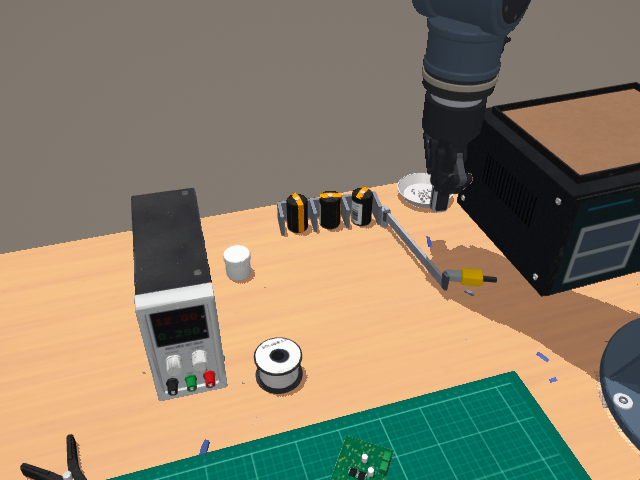

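View pics/w3.png

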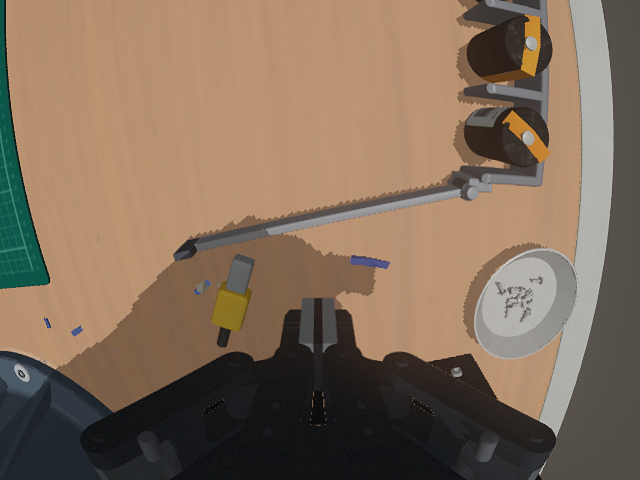

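The tool stands on the hinge side of the box, with fingers shut at (318,325) in the wrist view. The bar runs (185,248)–(465,190) in front of them and the plug at (232,300) is clear. Lowering and then sweeping.

Request:
servo_tool:
  targets:
    - [[-0.001,-0.001,0.03],[0,0,0],1]
    - [[-0.001,-0.001,0.06],[0,0,0],1]
    - [[-0.001,-0.001,0.073],[0,0,0],1]
    - [[-0.001,-0.001,0.073],[0,0,0],1]
    - [[-0.001,-0.001,0.073],[0,0,0],1]

```text
t: 14.28
eef_pos: [0.4053, 0.0149, 0.0369]
orientation: [3.138, -0.005, 0.925]
ft_force: [0.8, 0.3, 1.1]
grip_width: -0.0001
finger_force: 0.0
```

Request:
servo_tool:
  targets:
    - [[0.006,0.002,0],[0,0,0],1]
    - [[0.013,0.003,0],[0,0,0],1]
    - [[0.022,0.001,0],[0,0,0],1]
    - [[0.034,-0.002,0],[0,0,0],1]
    - [[0.046,-0.003,0],[0,0,0],1]
    - [[0.058,-0.002,0],[0,0,0],1]
    - [[0.069,0.0,0],[0,0,0],1]
    - [[0.079,0.003,0],[0,0,0],1]
    - [[0.09,0.009,0],[0,0,0],1]
    - [[0.1,0.015,0],[0,0,0],1]
    - [[0.11,0.022,0],[0,0,0],1]
    - [[0.119,0.033,0],[0,0,0],1]
    - [[0.127,0.045,0],[0,0,0],1]
    - [[0.131,0.055,0],[0,0,0],1]
    - [[0.134,0.064,0],[0,0,0],1]
    - [[0.134,0.064,0],[0,0,0],1]
    - [[0.134,0.064,0],[0,0,0],1]

```text
t: 16.4
eef_pos: [0.5361, 0.0833, 0.0366]
orientation: [3.139, -0.004, 0.925]
ft_force: [0.1, -0.4, 0.2]
grip_width: -0.0001
finger_force: 0.0
```

```bash
cat >> h.py <<'E'
def gate():
    c=camera("scene");w=cloud(c).reshape(-1,3);t=np.stack([(w[:,:2]-O)@ex,(w[:,:2]-O)@ey],1)
    d=t-[-.0265,-.087];r=np.hypot(*d.T);q=np.arctan2(-d[:,0],d[:,1])
    k=(w[:,2]>.017)&(w[:,2]<.029)&(r>.13)&(r<.172)&(d[:,0]<.004);print("gate q pts",k.sum(),np.percentile(q[k],[5,50,95]).round(3))
    return c
E
python3 - <<'E'
from h import *
shift(R2W(-.041,.003),.036);print(bot.get_state()["ft_force"])
c=gate();cv2.imwrite("pics/s5.png",c["img"][...,::-1])
E
```

```text
t 16.4 at [0.5361 0.0833 0.0366] rack [-0.0518  0.0004] grip -0.00014395870527294177 shift [0.0025 0.0108 0.0007] turn [ 0.0028 -0.0039  0.0017]
[ 0.14000889 -0.44822249  0.16578472]
gate q pts 425 [0.074 2.619 3.078]
```

View pics/s5.png

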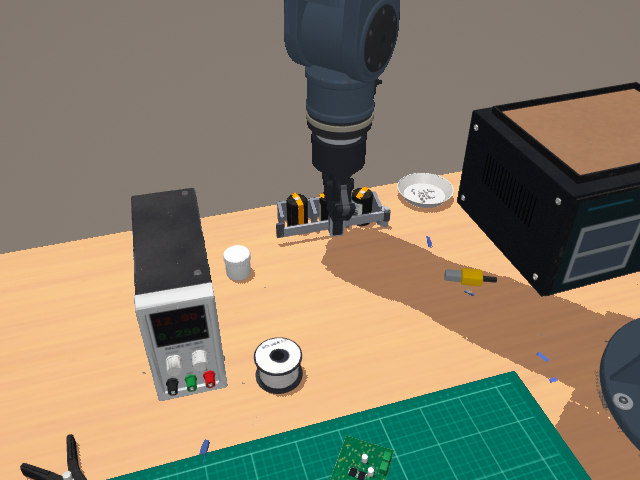

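The gate follows the fingers and is nearly shut across the bays, with its end at (280,230). Now I nudge it to its stop.

Request:
servo_tool:
  targets:
    - [[0,0.002,0],[0,0,0],1]
    - [[0,0.004,0],[0,0,0],1]
    - [[0,0.006,0],[0,0,0],1]
    - [[0,0.007,0],[0,0,0],1]
    - [[0,0.007,0],[0,0,0],1]
    - [[0,0.007,0],[0,0,0],1]

```text
t: 17.2
eef_pos: [0.5419, 0.0791, 0.0367]
orientation: [3.139, -0.004, 0.925]
ft_force: [0.6, 0.2, -0.5]
grip_width: -0.0003
finger_force: 0.0
```

```bash
cat >> h.py <<'E'
def gate():
    c=camera("scene");w=cloud(c).reshape(-1,3);t=np.stack([(w[:,:2]-O)@ex,(w[:,:2]-O)@ey],1)
    d=t-[-.0265,-.087];k=(w[:,2]>.017)&(w[:,2]<.0285)&(d[:,1]>.02)&(d[:,1]<.165)&(abs(d[:,0])<.03)
    for y in np.arange(.02,.17,.02):
        j=k&(abs(d[:,1]-y-.01)<.01)
        if j.any(): print("y",y.round(2),"front x",np.percentile(d[j,0],[5,25,50]).round(4))
    return c
E
python3 - <<'E'
from h import *
shift(R2W(-.041,.003),.036);print(bot.get_state()["ft_force"]);gate()
E
```

```text
t 17.2 at [0.5419 0.0791 0.0367] rack [-0.0446  0.0006] grip -0.0003107010613274462 shift [0.0024 0.0036 0.0007] turn [ 0.003  -0.004   0.0017]
[ 0.57582646  0.18590027 -0.54595355]
y 0.02 front x [-0.0057 -0.0043 -0.0027]
y 0.04 front x [-0.006  -0.0046 -0.003 ]
y 0.06 front x [-0.0269 -0.0063 -0.0049]
y 0.08 front x [-0.0274 -0.026  -0.0168]
y 0.1 front x [-0.0082 -0.0065 -0.0046]
y 0.12 front x [-0.0086 -0.0072 -0.0061]
y 0.14 front x [-0.0094 -0.0075 -0.0057]
y 0.16 front x [-0.0091 -0.0081 -0.0077]
```

Request:
servo_tool:
  targets:
    - [[0,0.001,0],[0,0,0],1]
    - [[0,0.002,0],[0,0,0],1]
    - [[0,0.003,0],[0,0,0],1]
    - [[0,0.0035,0],[0,0,0],1]
    - [[0,0.0035,0],[0,0,0],1]

```text
t: 17.88
eef_pos: [0.5447, 0.0771, 0.0367]
orientation: [3.139, -0.004, 0.925]
ft_force: [-0.9, 1.0, 0.5]
grip_width: 0.0
finger_force: 0.7
```

```bash
python3 - <<'E'
from h import *
shift(R2W(-.041,.003),.036);print(bot.get_state()["ft_force"]);gate()
E
```

```text
t 17.875 at [0.5447 0.0771 0.0367] rack [-0.0412  0.0006] grip 9.185399839919332e-06 shift [0.0023 0.0002 0.0007] turn [ 0.0028 -0.004   0.0018]
[-0.86478344  0.97529695  0.52884036]
y 0.02 front x [-0.0046 -0.0032 -0.0019]
y 0.04 front x [-0.0048 -0.0029 -0.0015]
y 0.06 front x [-0.0227 -0.0045 -0.0029]
y 0.08 front x [-0.0286 -0.0256 -0.0219]
y 0.1 front x [-0.0038 -0.0027 -0.0014]
y 0.12 front x [-0.004  -0.0028 -0.0017]
y 0.14 front x [-0.0045 -0.0031 -0.0012]
y 0.16 front x [-0.0041 -0.003  -0.0015]
```

The bar's front face is now parallel to the rack, so the gate is shut. Backing off and rising.

Request:
servo_tool:
  targets:
    - [[0,-0.01,0],[0,0,0],1]
    - [[0,-0.04,0],[0,0,0],1]
    - [[0,-0.06,0],[0,0,0],1]
    - [[0,-0.06,-0.05],[0,0,0],1]
    - [[0,-0.06,-0.1],[0,0,0],1]
    - [[0,-0.06,-0.12],[0,0,0],1]
    - [[0,-0.06,-0.12],[0,0,0],1]
    - [[0,-0.06,-0.12],[0,0,0],1]

```text
t: 18.92
eef_pos: [0.4957, 0.113, 0.1556]
orientation: [3.139, -0.003, 0.925]
ft_force: [0.7, 0.1, -0.9]
grip_width: -0.0002
finger_force: 0.0
```

```bash
python3 - <<'E'
from h import *
gate()
for y in(-.052,0,.052): find([-.004,y],zlo=.032,zhi=.05,names=("scene","side"))
E
```

```text
y 0.02 front x [-0.0043 -0.0032 -0.0022]
y 0.04 front x [-0.0048 -0.003  -0.0014]
y 0.06 front x [-0.0043 -0.003  -0.0012]
y 0.08 front x [-0.0046 -0.0027 -0.0018]
y 0.1 front x [-0.0039 -0.0027 -0.0011]
y 0.12 front x [-0.0039 -0.0029 -0.0016]
y 0.14 front x [-0.0042 -0.0026 -0.0014]
y 0.16 front x [-0.0036 -0.0027 -0.0015]
scene rack [-0.005  -0.0518] 192 0.0008
side rack [-0.0036 -0.052 ] 171 0.0009
scene rack [-0.0039 -0.0002] 197 0.0008
side rack [-0.0029 -0.0006] 170 0.001
scene rack [-0.0044  0.0519] 201 0.0009
side rack [-0.0031  0.0517] 181 0.001
```

```bash
python3 -c "
from cell import bot
print(bot.job_done())"
```

```text
the job is handed in; nothing more can be done
None
```

Job handed in at about 19 s: by the last camera check both loose packs stood within about 1 mm of their bay middles, the third pack had not moved, the gate was shut and the arm was clear; no verdict was returned.

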